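Shift the work rotator into third gear

TASK

The green work rotator's gear lever is standing somewhere along the left leg of its H-shaped gate. With the fingers, only pushing and never gripping the lever, guide it along the gate: to the crossbar, across to the right leg, and then away from you fully home into the third slot (far right, marked with three red dots). Leave it there, take the hand away, and leave everything else on the bench where it is.

Things in the scene. Friction and masses are not known exactly. Their poses are not given: they have to be found in the camera images.
- rotator: fixed green gearbox of a bench work rotator, 120x120 mm, flange 135x135 mm, origin under its middle on the worktop. x axis points away from its front (the front faces the robot, turned by up to 0.3 rad), y to its left, z up. Front step: x -99 to -59 mm, 50 mm high, small parts stand on it. Upright steel faceplate on the right side: 100 mm diameter, y -72 to -84 mm, top at 106 mm
- gate (a point): middle of the H-shaped opening in the aluminium gate plate (110x110 mm) on top of the gearbox, at the plate's upper face, 103 mm above the worktop; axes as the gearbox. Two legs along x, centred 22.5 mm to the left (+y) and right (-y) of this point, and a crossbar along y through it; all 16 mm wide, inner corners rounded at 5 mm. Legs end 30 mm fore and aft of this point
- slot3 (a point): far end of the third slot, the far right one (+x, -y), on the gate plate's upper face. The slots are marked with red dots on the plate: one = far left, two = near left, three = far right, four = near right
- grip (a point): middle of the lever's red four-lobed hand grip (34 mm across along x and along y, 47 mm tall), on the lever's axis. The lever is a 10 mm rod that tilts about a pivot on the gearbox's centre line 20 mm above the worktop; this point is 128.5 mm up the lever from there (148.5 mm above the worktop when upright). About 3 N at the grip moves it; it stays where it is left, no spring
- shift_across (a joint): sideways tilt of the lever, rad: 0 in the middle, positive = to the box's right (-y), stops at +-0.30. In the left leg it reads about -0.30 to -0.245, in the right leg +0.245 to +0.30. The gate lets it pass from leg to leg only while shift_fore is within about +-0.035.
- shift_fore (a joint): fore-and-aft tilt of the lever, rad: 0 in the crossbar, positive = away from the box's front (+x), end stops at +-0.285 (fully home in a slot)
- nut: bright hex nut, 19x21x10 mm, lying on the rubber mat of the rotator's front step; origin under its centre
- contact_tip: copper contact tip, 10 mm diameter, 28 mm tall, standing on the same mat; origin under its centre
- flap_disc: brown abrasive flap disc, 112 mm across, 12 mm high, lying on the worktop left of the rotator; origin under its centre
- tip_box: orange plastic box with black lid, 44x64x26 mm, on the worktop behind the rotator; origin under its centre
- box_tube: rusty square tube offcut, 30x60x30 mm, on the worktop behind and right of the rotator; origin under its centre
- weld_magnet: red arrow-shaped welding magnet, 74x103x16 mm, on the worktop to the right; origin under its centre
- gusset: dark triangular gusset plate, 65x65x6 mm, on the worktop behind the rotator; origin under its centre

How it is judged:
By the outcome, as a careful person would: the job done as asked, in the order asked, and still so for the second after the job is handed in, with the robot touching nothing.
It also fails if it takes over 48 s, if anything falls off the work surface, if the arm or the gripper's body presses on something with over 40 N, if the wrist force passes 120 N, or if a joint passes its speed limit or range.

ROBOT

A 6-joint arm with a two-finger parallel gripper is mounted at the origin on a cart in front of the work surface, level with it; the furniture and walls round the work are solid. World frame = base frame: x ahead of the robot, y to its left, z up, the work surface at z = 0. Lengths are in mm, angles in rad, forces in N, time in s.
With the tool pointing down it reaches from about 300 to 775 mm from the base axis. Payload 14.6 kg.
Tool frame: the origin (TCP) lies between the finger pads; the fingertips stand 25 mm ahead of it and the grasp point (between the pads) lies 6 mm ahead of it; z points along the fingers, y is the line along which they close (so a half turn about z gives the same grasp; the last joint's range is limited). The gripper opens to 94 mm and grips with 3 to 60 N. Pads are 16 mm wide; open, the fingers measure 119 mm over their backs; the gripper's body (75 mm by 177 mm) begins 78 mm behind the grasp point.
Start: joints at [-1.325, 0.3, 1.521, -0, 1.321, -0.067], TCP at [169.241, -523.304, 230.446] pointing down, gripper open.
Joint ranges: [-3.03, 3.03], [-0.79, 2.21], [0.23, 2.52], [-1.04, 4.18], [0, 3.07], [-2.55, 2.55]. Speed limits (rad/s): [2.22, 2.22, 2.57, 3.14, 3.14, 3.14].

INTERFACE

Orientations are given as [roll, pitch, yaw] about the fixed x, y, z axes, in that order (R = Rz(yaw) Ry(pitch) Rx(roll)).
In Python, from cell import manip gives the robot as it stands. The module is installed in compiled form; this text tells all that it offers.
- The arm moves only by the tool step_arm, never from a script. Its argument "series" is one flat list of numbers, 5 for each row, row after row: the shift along the world's x, y, z in mm, then the turn about the world's z in rad, then the closure, from 0 (fully open) to 1 (shut). In form: [dx, dy, dz, spin, jaw, dx, dy, dz, spin, jaw, ...]. A call has 1 to 20 rows; each row shifts and turns the commanded pose from where the row before left it; what a row does not reach is not made up. A row lasts 1/8 s, in which the tool goes at most 62.5 mm and 10.7 degrees, less where a joint would pass 70% of its speed; a pose out of reach is approached as far as the arm can. A call is refused whole if a number of a shift passes 62.5 or a number of a turn 0.188, either way. A call with a gripper value outside its range is refused whole. The fingers move at their own pace and stop on an object; "squeeze" is the grip in N (left out, the last holds). Time passes only in rows, so rows that do not move let the fingers close. It gives the time, the measured TCP pose, the force, the opening and the grip force at its end, in the units of the state.
- manip.read_state(): the state, without advancing time (a new reading comes with each control period).
- manip.camera(name): name is "side" or "top" or "wrist"; returns (picture, depth): 400x640x3 uint8, blue, green, red; 400x640 float32, mm along the optical axis (not along the pixel's ray), 0 where there is no reading.
- manip.camera_info(name): a dict with "fovy" (degrees; the focal length in pixels is half the picture's height over the tangent of half this angle, whatever the lens; pixels are square), "cx", "cy" (the principal point, pixels), "eye" and "orientation" of the camera in the world. Camera axes: x right, y down, z forward; pixel columns grow to the right and rows downward; lengths in mm; the calibration is good to about 2 mm. A picture is of the moment at which its call begins: read the wrist's pose just before it. camera_info takes no time and is no camera call; for the wrist camera it gives the pose at the moment of the call.
- manip.sign_off(): hands the job in; it is judged then, once.
The state is a dict: "clock": time; "joints": joint angles; "qd": joint speeds; "effort": joint torques, N m; "eef_pos": TCP position; "eef_rot": TCP orientation; "wrist_force": force on the tool from outside, world axes, zero at the start; "moment": the same for the moment, N m; "finger_gap": finger opening in mm; "finger_force": force on a finger pad.
Only numpy, scipy, OpenCV 4.12 (cv2) and the standard library are available. Lean on these libraries where they do the work, as an engineer would, in place of code of your own. Each camera call takes 0.05 s, during which the arm holds its last target. There are 200 camera calls.

## Working session

There is one attempt and no reset: what is moved stays moved. The work goes in short steps, Python scripts to look and compute and a tool call to move; the robot and the scene stay as the last step left them, time stands still between calls to the robot, and variables do not carry over. Pictures are saved under pics/ and viewed, at most 10 in all, crops included, and the job is handed in when it is done.

Besides the shell and the picture viewer there is one more tool, called after "Call:" by a JSON object that holds its "op" and its "data", one argument or row to a line. step_arm: Moves the arm, as the interface text tells. Its arguments: {"type":"object","properties":{"series":{"type":"array"},"squeeze":{"type":"number"}},"required":["series"]}

```bash
mkdir -p pics; cat > h.py <<'E'
import numpy as np, cv2
from cell import manip
from scipy.spatial.transform import Rotation as R
def info(n):
    i=manip.camera_info(n); f=200/np.tan(np.radians(i['fovy'])/2)
    o=np.array(i['orientation'],float)
    M=o if o.shape==(3,3) else R.from_euler('xyz',o).as_matrix() if o.size==3 else None
    return f,i['cx'],i['cy'],np.array(i['eye'],float),M
def pts(d,I):
    f,cx,cy,e,M=I
    v,u=np.mgrid[:d.shape[0],:d.shape[1]]
    return np.stack([(u-cx)/f*d,(v-cy)/f*d,d],-1)@M.T+e
def ray(u,v,I,z):
    f,cx,cy,e,M=I
    r=M@np.array([(u-cx)/f,(v-cy)/f,1]); return e+r*(z-e[2])/r[2]
E
python3 - <<'E'
from h import *
print(manip.read_state())
for n in ('top','side'):
    print(n,manip.camera_info(n))
    p,d=manip.camera(n); cv2.imwrite(f'pics/{n}0.png',p); np.save(f'pics/{n}0.npy',d)
E
```

```text
{'clock': 0.0, 'joints': array([-1.32463206e+00,  3.00473326e-01,  1.52157911e+00, -2.04320820e-05,
        1.32069352e+00, -6.66125851e-02]), 'qd': array([-0.00132659,  0.00059804,  0.00118661,  0.0003236 ,  0.00128276,
       -0.00125318]), 'effort': array([ 7.69855487e-04, -5.31806982e+01, -3.52738130e+01,  7.08738528e-02,
        2.43731408e-02, -6.63913033e-05]), 'eef_pos': array([ 169.16534786, -523.09438367,  229.88592532]), 'eef_rot': array([-3.14044059e+00, -5.70213128e-05,  3.12781883e-01]), 'wrist_force': array([-0.63989595,  0.42811587, -0.16500007]), 'moment': array([-0.01598884, -0.01459213, -0.02565318]), 'finger_force': 0.0, 'finger_gap': 94.13141888390909}
top {'fovy': 42.18352278571039, 'cx': 313.9097706946397, 'cy': 203.92474077876227, 'eye': array([ 509.46095511,  -85.8157905 , 1383.36635192]), 'orientation': array([-3.09429011e+00, -1.60422021e-03, -1.59305583e+00])}
side {'fovy': 43.5941719271477, 'cx': 328.150989924755, 'cy': 200.48772234850864, 'eye': array([ 90.20895219, 729.40099342, 630.63905124]), 'orientation': array([-2.06077772, -0.00948252, -2.62313069])}
```

View pics/top0.png

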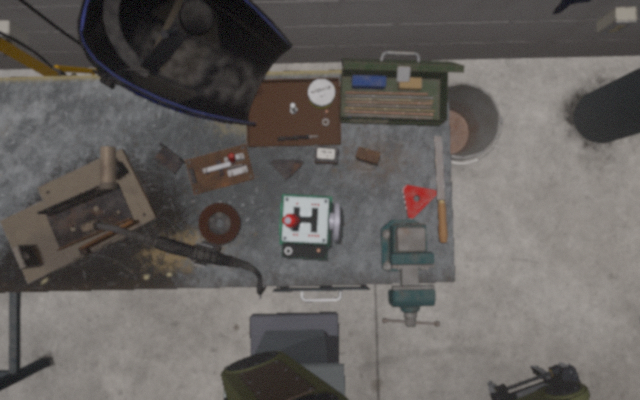

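View pics/side0.png

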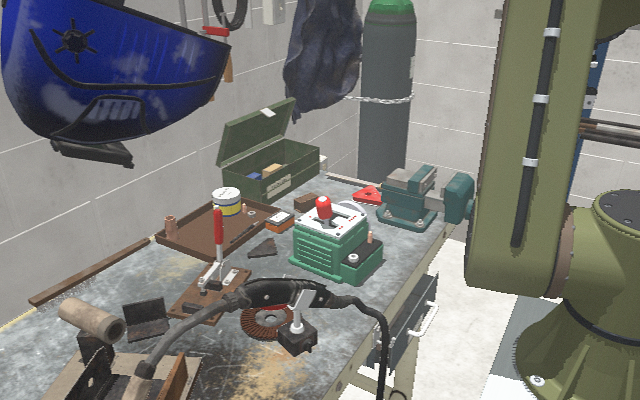

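The top view shows the gearbox at about (305,220), the red grip at (290,220) in the left leg, the faceplate at (336,222), and the front step with nut and tip at (305,251). I'll measure the plate and the grip next.

```bash
python3 - <<'E'
from h import *
p=cv2.imread('pics/top0.png'); d=np.load('pics/top0.npy'); I=info('top'); P=pts(d,I)
roi=np.zeros(d.shape,bool); roi[180:262,265:350]=1
m=roi&(abs(P[...,2]-103)<8)
q=P[m][:,:2].astype(np.float32); print('plate n',len(q),'medz',np.median(P[m][:,2]))
# bright plate pixels at plate height
b=m&(p.min(-1)>130); c=cv2.morphologyEx(b.astype(np.uint8),cv2.MORPH_OPEN,np.ones((2,2)))
cs=max(cv2.findContours(c,0,2)[0],key=cv2.contourArea)
w=np.array([ray(u,v,I,103)[:2] for u,v in cs[:,0]],np.float32); print('plate rect',cv2.minAreaRect(w))
hsv=cv2.cvtColor(p,cv2.COLOR_BGR2HSV)
r=roi&((hsv[...,0]<8)|(hsv[...,0]>172))&(hsv[...,1]>130)&(hsv[...,2]>90)
n,l,s,ce=cv2.connectedComponentsWithStats(r.astype(np.uint8))
for i in range(1,n):print(s[i],ce[i],ray(*ce[i],I,103))
g=P[r&(P[...,2]>130)]; print('grip top',len(g),g.mean(0) if len(g) else 0,g.max(0),g.min(0))
# side view
p=cv2.imread('pics/side0.png'); d=np.load('pics/side0.npy'); J=info('side'); P=pts(d,J)
hsv=cv2.cvtColor(p,cv2.COLOR_BGR2HSV)
r=((hsv[...,0]<8)|(hsv[...,0]>172))&(hsv[...,1]>130); r[:, :305]=0;r[:,345:]=0;r[:185]=0;r[235:]=0
g=P[r&(P[...,2]>115)]; print('side grip',len(g),g.mean(0),g.max(0),g.min(0))
m=(abs(P[...,2]-103)<3); m[:,:280]=0;m[:,385:]=0;m[:190]=0;m[260:]=0
print('side plate',m.sum(),cv2.minAreaRect(P[m][:,:2].astype(np.float32)))
cv2.imwrite('pics/c1.png',np.hstack([cv2.resize(cv2.imread('pics/top0.png')[180:265,265:350],(400,400),interpolation=2),cv2.resize(p[185:285,285:385],(400,400),interpolation=2)]))
E
```

```text
plate n 1851 medz 102.12084139835133
plate rect ((530.7863159179688, -68.08162689208984), (109.96023559570312, 110.3255844116211), 86.0205078125)
[287 215  12  12  83] [292.81927711 220.02409639] [531.39397162 -36.2904222  103.        ]
[283 218   1   2   2] [283.  218.5] [535.69286713 -12.13603313 103.        ]
grip top 85 [530.53998886 -37.91767673 158.31153002] [542.71447808 -15.54904603 170.7805045 ] [516.43006785 -50.16635912 137.47590523]
side grip 254 [522.56960853 -19.89831925 151.49306718] [545.02072997 729.40099342 630.63905124] [ 90.20895219 -40.46989346 125.56377282]
side plate 1119 ((530.9422607421875, -81.2657241821289), (141.48997497558594, 111.81311798095703), 85.31477355957031)
```

View pics/c1.png

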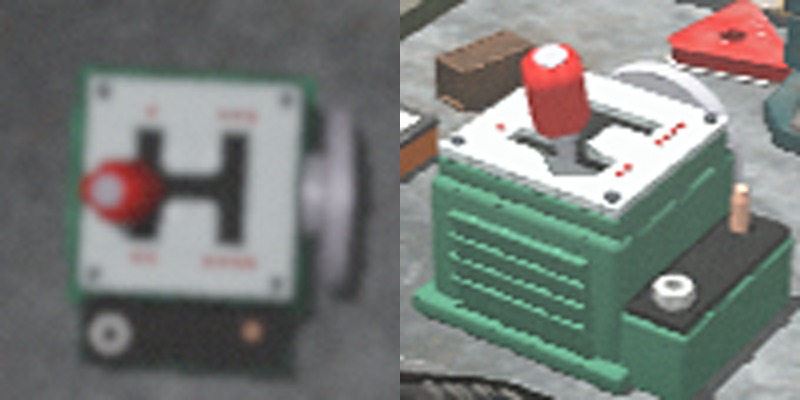

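The plate measures 110×110 mm with its middle at (530.8, -68.1) and a yaw of -0.07. The grip is near (530.5, -38), about 30 mm to the left and close to the crossbar. I'll move the closed fist in front of it, then look from close by.

Call:
{"op": "step_arm", "data": {
  "series": [22.3, 38.3, 0, 0.0915, 1, 22.3, 38.3, 0, 0.0915, 1, 22.3, 38.3, 0, 0.0915, 1, 22.3, 38.3, 0, 0.0915, 1, 22.3, 38.3, 0, 0.0915, 1, 22.3, 38.3, 0, 0.0915, 1, 22.3, 38.3, 0, 0.0915, 1, 22.3, 38.3, 0, 0.0915, 1, 22.3, 38.3, 0, 0.0915, 1, 22.3, 38.3, 0, 0.0915, 1, 22.3, 38.3, 0, 0.0915, 1, 22.3, 38.3, 0, 0.0915, 1, 22.3, 38.3, 0, 0.0915, 1, 0, 0, 0, 0, 1, 0, 0, 0, 0, 1]
}}

```text
clock: 1.98
eef_pos: [458.8, -25.7, 230.2]
eef_rot: [-3.141, 0.0, 1.502]
wrist_force: [-0.1, -0.3, 0.1]
finger_gap: 0.8
finger_force: 0.0
```

```bash
python3 - <<'E'
from h import *
s=manip.read_state(); print(s['clock'],s['eef_pos'],s['eef_rot'],s['finger_gap'])
I=info('wrist'); p,d=manip.camera('wrist'); cv2.imwrite('pics/w1.png',p); np.save('pics/w1.npy',d)
import pickle; pickle.dump(I,open('w1.pkl','wb')); print(I)
E
```

```text
1.975 [458.79040133 -25.72119731 230.17071613] [-3.14085509e+00  1.39825020e-04  1.50167857e+00] 0.7622819551441189
(np.float64(297.59089329015177), 316.8654237557833, 202.00326861161082, array([463.22546907,  44.49751912, 383.08894868]), array([[ 9.97533394e-01, -6.80269200e-02, -1.73050685e-02],
       [-7.01934460e-02, -9.67044576e-01, -2.44740002e-01],
       [-8.58640340e-05,  2.45351027e-01, -9.69434302e-01]]))
```

View pics/w1.png

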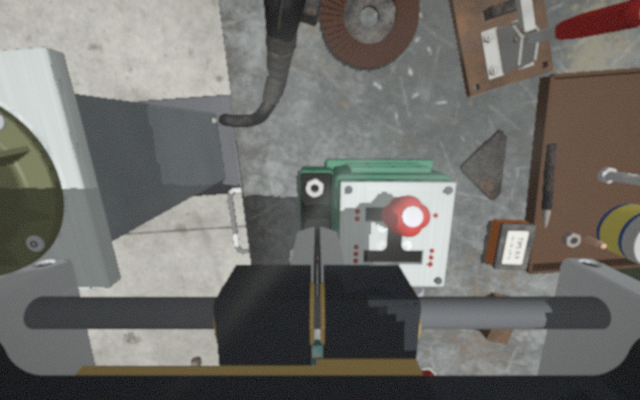

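In the wrist view the grip is at (405,216) with its silver cap at (412,215). The crossbar column is at about 393 and the right leg at row 255. Next I'll triangulate the cap and measure the plate.

```bash
python3 - <<'E'
from h import *; import pickle
G=np.array([530.8,-68.1]);yaw=-.07;Rb=np.array([[np.cos(yaw),-np.sin(yaw)],[np.sin(yaw),np.cos(yaw)]])
box=lambda w:(np.array(w)[:2]-G)@Rb
I=pickle.load(open('w1.pkl','rb')); p=cv2.imread('pics/w1.png'); d=np.load('pics/w1.npy'); P=pts(d,I)
hsv=cv2.cvtColor(p,cv2.COLOR_BGR2HSV)
r=((hsv[...,0]<8)|(hsv[...,0]>172))&(hsv[...,1]>110); r[:170]=0;r[250:]=0;r[:,:375]=0;r[:,432:]=0
v,u=np.where(r); k=(P[r][:,2]>115); g=P[r][k]; print('grip',k.sum(),g.min(0),g.max(0))
roi=np.zeros_like(r); roi[195:235,392:432]=1
c=roi&(hsv[...,1]<70)&(hsv[...,2]>150)&(P[...,2]>140); v,u=np.where(c); print('cap',c.sum(),u.mean(),v.mean(),P[c].mean(0),box(P[c].mean(0)))
m=(abs(P[...,2]-103)<6)&(p.min(-1)>130); m[:,:330]=0;m[:,470:]=0;m[:160]=0;m[300:]=0
cs=max(cv2.findContours(m.astype(np.uint8),0,2)[0],key=cv2.contourArea)
w=np.array([ray(a,b,I,103)[:2] for a,b in cs[:,0]],np.float32);print('plate',cv2.minAreaRect(w))
# triangulate cap wrist/top and wrist/side
def line(u,v,I):
    f,cx,cy,e,M=I; r=M@np.array([(u-cx)/f,(v-cy)/f,1]); return e,r/np.linalg.norm(r)
T=info('top');S=info('side')
L=[line(u.mean(),v.mean(),I),line(287.3,220.4,T),line(321.75,198.75,S)]
A=sum(np.eye(3)-np.outer(r,r) for e,r in L); b=sum((np.eye(3)-np.outer(r,r))@e for e,r in L)
X=np.linalg.solve(A,b); print('cap3',X,box(X),[np.linalg.norm((np.eye(3)-np.outer(r,r))@(X-e)) for e,r in L])
B=box(X);print('tilts',np.arctan2(B,X[2]-20))
E
```

```text
grip 367 [463.22546907 -42.62057359 158.71871127] [544.79169912  44.49751912 383.08894868]
cap 429 412.4102564102564 215.41958041958043 [530.49380951 -25.2555927  168.02267484] [-3.30210047 42.71806552]
plate ((532.6873168945312, -66.98429870605469), (110.28623962402344, 109.88610076904297), 85.97579956054688)
cap3 [530.14901262 -25.47154347 168.3829336 ] [-3.63094874 42.47852754] [np.float64(0.4166388036028341), np.float64(0.6198070657827628), np.float64(0.22332419882971116)]
tilts [-0.02446524  0.27881924]
```

The cap agrees to within 0.6 mm across the three views. The tilts are fore ≈ -0.03 and across ≈ -0.28, so a push of about 4 mm in +x centres the lever on the crossbar. I'll descend in front of it and come up to it.

Call:
{"op": "step_arm", "data": {
  "series": [0, 0, -27, 0, 1, 0, 0, -27, 0, 1, 0, 0, -26, 0, 1, 12, -0.8, 0, 0, 1, 12, -0.8, 0, 0, 1, 9, -0.6, 0, 0, 1, 0, 0, 0, 0, 1]
}}

```text
clock: 2.9
eef_pos: [492.8, -27.7, 150.8]
eef_rot: [3.141, 0.0, 1.502]
wrist_force: [-0.1, 0.2, -0.5]
finger_gap: 0.4
finger_force: 0.0
```

Call:
{"op": "step_arm", "data": {
  "series": [3, -0.2, 0, 0, 1, 2, -0.1, 0, 0, 1, 2, -0.1, 0, 0, 1, 0, 0, 0, 0, 1]
}}

```text
clock: 3.4
eef_pos: [499.2, -28.0, 150.4]
eef_rot: [-3.142, 0.0, 1.502]
wrist_force: [-0.1, 1.0, -1.0]
finger_gap: 0.9
finger_force: 0.0
```

Call:
{"op": "step_arm", "data": {
  "series": [2, -0.1, 0, 0, 1, 1, -0.1, 0, 0, 1, 0, 0, 0, 0, 1]
}}

```text
clock: 3.78
eef_pos: [502.2, -28.2, 150.4]
eef_rot: [-3.142, -0.0, 1.502]
wrist_force: [-0.6, -0.6, -0.6]
finger_gap: 0.8
finger_force: 0.0
```

Call:
{"op": "step_arm", "data": {
  "series": [1, -0.1, 0, 0, 1, 1, -0.1, 0, 0, 1, 0, 0, 0, 0, 1]
}}

```text
clock: 4.15
eef_pos: [504.1, -28.4, 150.4]
eef_rot: [-3.141, -0.0, 1.502]
wrist_force: [-3.5, 0.6, 2.2]
finger_gap: 0.2
finger_force: 1.4
```

```bash
cat >> h.py <<'E'
G=np.array([531.7,-67.5]);yaw=-.07;Rb=np.array([[np.cos(yaw),-np.sin(yaw)],[np.sin(yaw),np.cos(yaw)]])
box=lambda w:(np.array(w)[:2]-G)@Rb
def cap(n,tag):
    """lever cap from one view: pale pixels on the lever near the expected height; prints box coords and tilts"""
    I=info(n); p,d=manip.camera(n); cv2.imwrite(f'pics/{tag}.png',p); P=pts(d,I); hsv=cv2.cvtColor(p,cv2.COLOR_BGR2HSV)
    near=(d>0)&(np.linalg.norm(P[...,:2]-G,axis=-1)<75)&(P[...,2]>158)&(P[...,2]<176)
    c=near&(hsv[...,1]<70)&(hsv[...,2]>150)
    c=cv2.morphologyEx(c.astype(np.uint8),cv2.MORPH_OPEN,np.ones((2,2)))
    k,l,s,ce=cv2.connectedComponentsWithStats(c)
    for i in range(1,k):
        if s[i,4]>8:
            X=P[l==i].mean(0); B=box(X); print(n,s[i],ce[i].round(1),X.round(1),B.round(1),'fore,across',np.arctan2(B[0],X[2]-20).round(3),-np.arctan2(B[1],X[2]-20).round(3))
def tcp():
    s=manip.read_state(); print(s['clock'],s['eef_pos'].round(1),'box',box(s['eef_pos']).round(1),s['wrist_force'].round(1))
E
python3 - <<'E'
from h import *
tcp(); cap('wrist','w2'); cap('side','s2')
p=cv2.imread('pics/s2.png'); q=cv2.imread('pics/w2.png')
cv2.imwrite('pics/c2.png',np.hstack([cv2.resize(p[150:260,270:400],(400,338),interpolation=2),cv2.resize(q[130:330,260:500],(400,338),interpolation=2)]))
E
```

```text
4.15 [504.1 -28.4 150.4] box [-30.3  37.1] [-3.5  0.6  2.2]
wrist [374 253  11   8  75] [378.9 256.6] [535.1 -23.3 165.4] [ 0.3 44.3] fore,across 0.002 -0.296
side [329 200   3   8  24] [330.  203.5] [509.  -20.8 165.8] [-25.9  45. ] fore,across -0.176 -0.299
side [335 202   5   8  36] [336.8 205.6] [493.8 -20.8 165.4] [-41.   43.9] fore,across -0.275 -0.293
```

View pics/c2.png

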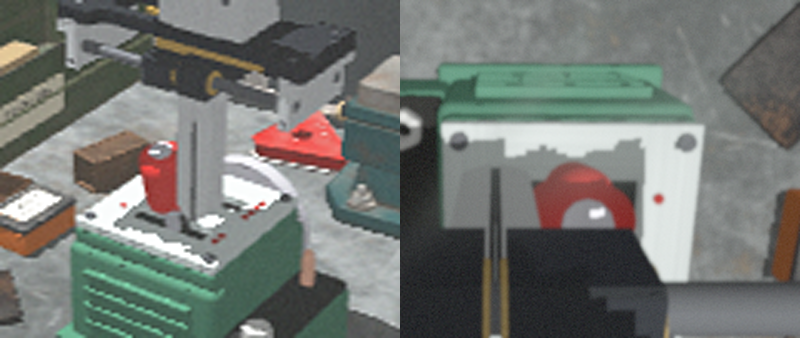

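The fist is on the lever at 3.5 N, and fist geometry and the wrist view both put fore ≈ 0. Now I'll back off and go round to the lever's left side.

Call:
{"op": "step_arm", "data": {
  "series": [-10, 0.7, 0, 0, 1, -10, 0.7, 0, 0, 1, 1.1, 16, 0, 0, 1, 1.1, 16, 0, 0, 1, 1.1, 16, 0, 0, 1, 12.5, -0.9, 0, 0, 1, 12.5, -0.9, 0, 0, 1, 12.5, -0.9, 0, 0, 1, 12.5, -0.9, 0, 0, 1, 0, 0, 0, 0, 1, 0, 0, 0, 0, 1]
}}

```text
clock: 5.62
eef_pos: [537.2, 17.3, 150.3]
eef_rot: [-3.141, -0.0, 1.502]
wrist_force: [-0.2, -0.0, 0.5]
finger_gap: 0.3
finger_force: 0.0
```

```bash
python3 - <<'E'
from h import *
tcp(); cap('wrist','w3'); cap('side','s3'); cap('top','t3')
E
```

```text
5.625 [537.2  17.3 150.3] box [-0.4 85. ] [-0.2 -0.   0.5]
```

Call:
{"op": "step_arm", "data": {
  "series": [-0.6, -9, 0, 0, 1, -0.6, -9, 0, 0, 1, -0.3, -4, 0, 0, 1, -0.3, -4, 0, 0, 1, -0.3, -4, 0, 0, 1, 0, 0, 0, 0, 1]
}}

```text
clock: 6.52
eef_pos: [535.3, -12.9, 150.4]
eef_rot: [-3.141, 0.0, 1.502]
wrist_force: [0.5, 1.3, 0.7]
finger_gap: 0.4
finger_force: 0.7
```

Call:
{"op": "step_arm", "data": {
  "series": [-0.3, -4, 0, 0, 1, -0.3, -4, 0, 0, 1, -0.3, -4, 0, 0, 1, 0, 0, 0, 0, 1]
}}

```text
clock: 7.02
eef_pos: [534.3, -25.1, 150.3]
eef_rot: [-3.141, 0.0, 1.502]
wrist_force: [0.0, 0.5, 0.0]
finger_gap: 0.4
finger_force: 0.4
```

Call:
{"op": "step_arm", "data": {
  "series": [-0.3, -4, 0, 0, 1, -0.3, -4, 0, 0, 1, -0.3, -4, 0, 0, 1, -0.3, -4, 0, 0, 1, -0.3, -4, 0, 0, 1, 0, 0, 0, 0, 1]
}}

```text
clock: 7.78
eef_pos: [532.8, -45.0, 150.4]
eef_rot: [-3.141, 0.0, 1.502]
wrist_force: [-0.7, 0.5, 1.5]
finger_gap: 0.6
finger_force: 0.3
```

Call:
{"op": "step_arm", "data": {
  "series": [-0.3, -4, 0, 0, 1, -0.3, -4, 0, 0, 1, -0.3, -4, 0, 0, 1, -0.3, -4, 0, 0, 1, -0.3, -4, 0, 0, 1, -0.3, -4, 0, 0, 1, 0, 0, 0, 0, 1]
}}

```text
clock: 8.65
eef_pos: [531.0, -69.0, 150.2]
eef_rot: [-3.141, 0.0, 1.502]
wrist_force: [0.1, 1.1, -0.8]
finger_gap: 0.2
finger_force: 0.4
```

```bash
python3 - <<'E'
from h import *
tcp(); cap('wrist','w4'); cap('side','s4'); cap('top','t4')
p=cv2.imread('pics/s4.png'); q=cv2.imread('pics/w4.png')
cv2.imwrite('pics/c4.png',np.hstack([cv2.resize(p[150:260,270:400],(400,338),interpolation=2),cv2.resize(q[130:330,260:500],(400,338),interpolation=2)]))
E
```

```text
8.65 [531.  -69.  150.2] box [-0.6 -1.5] [ 0.1  1.1 -0.8]
side [327 188   4   9  33] [328.5 192.1] [535.9 -62.  165.6] [3.8 5.7] fore,across 0.026 -0.039
side [333 190   5   9  40] [334.9 194.2] [520.5 -61.5 165.1] [-11.6   5.2] fore,across -0.08 -0.036
```

View pics/c4.png

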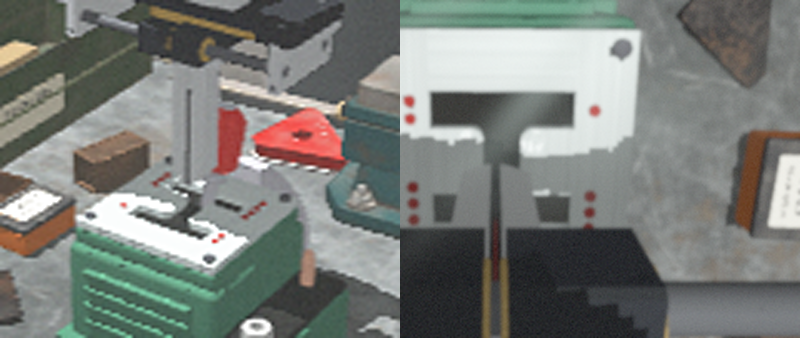

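The left leg is empty and the lever is past the middle of the crossbar, ahead of the fist. I'll carry on to the right leg and watch the force.

Call:
{"op": "step_arm", "data": {
  "series": [-0.3, -4, 0, 0, 1, -0.3, -4, 0, 0, 1, -0.3, -4, 0, 0, 1, -0.1, -2, 0, 0, 1, 0, 0, 0, 0, 1]
}}

```text
clock: 9.43
eef_pos: [529.8, -80.6, 149.6]
eef_rot: [-3.14, -0.004, 1.503]
wrist_force: [2.4, 19.1, -6.4]
finger_gap: 0.5
finger_force: 9.6
```

Call:
{"op": "step_arm", "data": {
  "series": [-0.1, -2, 0, 0, 1, -0.1, -2, 0, 0, 1, 0, 0, 0, 0, 1]
}}

```text
clock: 9.8
eef_pos: [529.5, -83.2, 149.2]
eef_rot: [-3.139, -0.007, 1.503]
wrist_force: [3.6, 28.4, -8.0]
finger_gap: 0.8
finger_force: 14.6
```

The force is up to 28 N, so the lever is either at the stop or caught on a corner. I'll back off and look.

Call:
{"op": "step_arm", "data": {
  "series": [0.5, 8, 0, 0, 1, 1, 15, 0, 0, 1, 1.7, 25, 0, 0, 1, 1.7, 25, 0, 0, 1, 0.7, 10, 0, 0, 1, 0, 0, 0, 0, 1]
}}

```text
clock: 10.55
eef_pos: [535.6, -3.5, 150.5]
eef_rot: [3.141, 0.0, 1.503]
wrist_force: [-0.2, -0.6, -1.3]
finger_gap: 0.3
finger_force: 0.0
```

```bash
python3 - <<'E'
from h import *
tcp(); cap('wrist','w5'); cap('side','s5'); cap('top','t5')
p=cv2.imread('pics/s5.png'); q=cv2.imread('pics/w5.png'); t=cv2.imread('pics/t5.png')
cv2.imwrite('pics/c5.png',np.hstack([cv2.resize(p[165:265,285:385],(266,300),interpolation=2),cv2.resize(q[130:380,260:500],(266,300),interpolation=2),cv2.resize(t[180:265,265:350],(266,300),interpolation=2)]))
E
```

```text
10.55 [535.6  -3.5 150.5] box [-0.6 64.1] [-0.2 -0.6 -1.3]
side [309 201   3   8  23] [310.  204.7] [540.2   3.1 165.7] [ 3.5 71. ] fore,across 0.024 -0.454
side [315 203   3   4  12] [316.  204.5] [525.5   4.9 171. ] [-11.3  71.8] fore,across -0.075 -0.444
side [315 208   3   3   9] [316. 209.] [526.4   3.4 160.2] [-10.3  70.4] fore,across -0.073 -0.465
top [323 220   4   6  19] [324.5 222.4] [ 523.1 -113.   164.3] [ -5.4 -46. ] fore,across -0.038 0.309
```

View pics/c5.png

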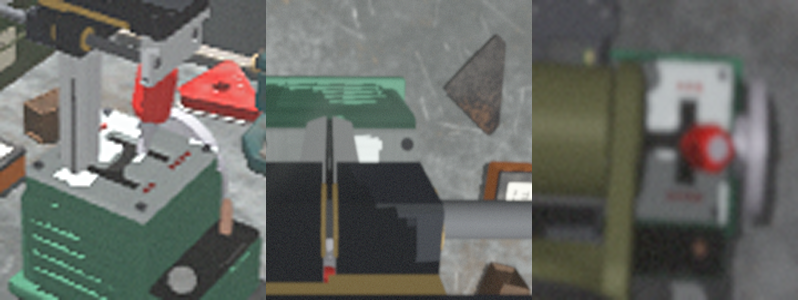

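Cap and rod are in the right leg (across ≈ +0.3, fore ≈ -0.02). Next I'll go round to the near side of the lever.

Call:
{"op": "step_arm", "data": {
  "series": [-15.5, 1.1, 0, 0, 1, -15.5, 1.1, 0, 0, 1, -15.5, 1.1, 0, 0, 1, -15.5, 1.1, 0, 0, 1, -1.4, -20, 0, 0, 1, -1.4, -20, 0, 0, 1, -1.4, -20, 0, 0, 1, -1.4, -20, 0, 0, 1, -1.4, -20, 0, 0, 1, 0, 0, 0, 0, 1, 8, -0.6, 0, 0, 1, 8, -0.6, 0, 0, 1, 8, -0.5, 0, 0, 1, 0, 0, 0, 0, 1]
}}

```text
clock: 12.45
eef_pos: [491.0, -100.6, 150.2]
eef_rot: [-3.141, -0.0, 1.503]
wrist_force: [-0.7, 0.9, 0.2]
finger_gap: 0.5
finger_force: 0.0
```

Call:
{"op": "step_arm", "data": {
  "series": [4, -0.3, 0, 0, 1, 4, -0.3, 0, 0, 1, 4, -0.3, 0, 0, 1, 4, -0.3, 0, 0, 1, 0, 0, 0, 0, 1]
}}

```text
clock: 13.08
eef_pos: [506.7, -102.1, 150.4]
eef_rot: [-3.142, -0.0, 1.502]
wrist_force: [-2.2, 0.4, 1.0]
finger_gap: 0.1
finger_force: 1.1
```

```bash
python3 - <<'E'
from h import *
tcp()
E
```

```text
13.075 [ 506.7 -102.1  150.4] box [-22.5 -36.3] [-2.2  0.4  1. ]
```

Call:
{"op": "step_arm", "data": {
  "series": [4, -0.3, 0, 0, 1, 4, -0.3, 0, 0, 1, 4, -0.3, 0, 0, 1, 4, -0.3, 0, 0, 1, 0, 0, 0, 0, 1]
}}

```text
clock: 13.7
eef_pos: [522.8, -103.3, 150.4]
eef_rot: [3.141, -0.0, 1.502]
wrist_force: [-1.6, 0.1, 1.5]
finger_gap: 0.1
finger_force: 0.9
```

Call:
{"op": "step_arm", "data": {
  "series": [3, -0.2, 0, 0, 1, 2, -0.1, 0, 0, 1, 0, 0, 0, 0, 1]
}}

```text
clock: 14.08
eef_pos: [527.6, -103.6, 150.3]
eef_rot: [-3.141, -0.0, 1.502]
wrist_force: [-3.0, 0.2, -0.4]
finger_gap: 0.3
finger_force: 1.1
```

Call:
{"op": "step_arm", "data": {
  "series": [2, -0.1, 0, 0, 1, 1, -0.1, 0, 0, 1, 0, 0, 0, 0, 1]
}}

```text
clock: 14.45
eef_pos: [530.5, -103.8, 150.3]
eef_rot: [-3.141, -0.0, 1.502]
wrist_force: [-1.9, 0.2, -1.8]
finger_gap: 0.6
finger_force: 1.1
```

Call:
{"op": "step_arm", "data": {
  "series": [2, -0.1, 0, 0, 1, 1, -0.1, 0, 0, 1, 0, 0, 0, 0, 1]
}}

```text
clock: 14.82
eef_pos: [533.7, -104.0, 150.5]
eef_rot: [3.141, 0.0, 1.502]
wrist_force: [-2.3, 1.0, -1.1]
finger_gap: 0.3
finger_force: 1.0
```

Call:
{"op": "step_arm", "data": {
  "series": [2, -0.1, 0, 0, 1, 1, -0.1, 0, 0, 1, 0, 0, 0, 0, 1]
}}

```text
clock: 15.2
eef_pos: [536.7, -104.2, 150.5]
eef_rot: [3.141, 0.0, 1.502]
wrist_force: [-2.2, 0.9, -0.8]
finger_gap: 0.5
finger_force: 1.0
```

Call:
{"op": "step_arm", "data": {
  "series": [2, -0.1, 0, 0, 1, 1, -0.1, 0, 0, 1, 0, 0, 0, 0, 1]
}}

```text
clock: 15.58
eef_pos: [539.2, -104.3, 150.2]
eef_rot: [-3.14, -0.0, 1.502]
wrist_force: [-6.3, 1.9, -0.3]
finger_gap: 0.6
finger_force: 3.0
```

Call:
{"op": "step_arm", "data": {
  "series": [1, -0.1, 0, 0, 1, 1, -0.1, 0, 0, 1, 0, 0, 0, 0, 1]
}}

```text
clock: 15.95
eef_pos: [540.6, -104.4, 150.0]
eef_rot: [-3.138, -0.0, 1.502]
wrist_force: [-10.6, 1.6, 1.0]
finger_gap: 0.6
finger_force: 5.0
```

Call:
{"op": "step_arm", "data": {
  "series": [2, -0.1, 0, 0, 1, 2, -0.1, 0, 0, 1, 0, 0, 0, 0, 1, 0, 0, 0, 0, 1]
}}

```text
clock: 16.45
eef_pos: [543.5, -104.5, 149.5]
eef_rot: [-3.135, -0.001, 1.502]
wrist_force: [-18.6, 1.2, 2.0]
finger_gap: 0.5
finger_force: 8.9
```

The force is climbing steadily against the end stop, so the lever is home. I'll withdraw and check.

Call:
{"op": "step_arm", "data": {
  "series": [-8, 0.6, 0, 0, 1, -15, 1, 0, 0, 1, -20, 1.4, 0, 0, 1, -20, 1.4, 0, 0, 1, -10, 0.7, 20, 0, 1, 0, 0, 30, 0, 1, 0, 0, 30, 0, 1, -15, -30, 10, 0, 1, -15, -30, 0, 0, 1, -15, -30, 0, 0, 1, -15, -30, 0, 0, 1, -15, -30, 0, 0, 1, 0, 0, 0, 0, 1]
}}

```text
clock: 18.08
eef_pos: [397.2, -251.2, 240.8]
eef_rot: [3.14, 0.001, 1.5]
wrist_force: [0.3, 0.8, -0.7]
finger_gap: 0.7
finger_force: 0.0
```

```bash
python3 - <<'E'
from h import *
tcp(); cap('side','s6'); cap('top','t6')
p=cv2.imread('pics/s6.png'); t=cv2.imread('pics/t6.png')
cv2.imwrite('pics/c6.png',np.hstack([cv2.resize(p[165:265,285:385],(400,400),interpolation=2),cv2.resize(t[180:265,265:350],(400,400),interpolation=2)]))
E
```

```text
18.075 [ 397.2 -251.2  240.8] box [-121.3 -192.7] [ 0.3  0.8 -0.7]
```

View pics/c6.png

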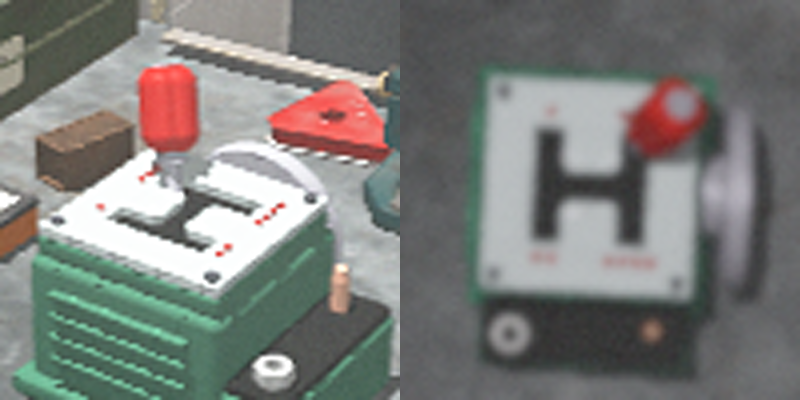

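The lever stands in the far-right slot, with the cap at top-view pixel (325.1,202.3). The nut and contact tip are unmoved. One quick check of the tilt.

```bash
python3 - <<'E'
from h import *
for z in (160,163):
    X=ray(325.1,202.3,info('top'),z);B=box(X);print(X,B,np.arctan(B/(z-20)))
E
```

```text
[ 570.56971827 -115.58118987  160.        ] [ 42.13746166 -45.24478028] [ 0.29235735 -0.31258218]
[ 570.41986431 -115.50819768  163.        ] [ 41.98286941 -45.18244806] [ 0.28556251 -0.306035  ]
```

The fore tilt is about 0.285–0.29, which is fully home.

```bash
python3 -c "
from cell import manip
print(manip.sign_off())"
```

```text
the job is handed in; nothing more can be done
None
```

The lever is fully home in the third slot (fore tilt measured at about 0.285–0.29 rad), moved only by pushing with closed fingers; the hand is clear, the nut and contact tip look unmoved, and the job was handed in at about 18 s.

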